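Wedge the rocking bench power supply

ROBOT

A 6-joint arm with a two-finger parallel gripper is mounted at the origin on a cart in front of the work surface, level with it; the furniture and walls round the work are solid. World frame = base frame: x ahead of the robot, y to its left, z up, the work surface at z = 0. Lengths are in m, angles in rad, forces in N, time in s.
With the tool pointing down it reaches from about 0.3 to 0.775 m from the base axis. Payload 14.6 kg.
Tool frame: the origin (TCP) lies on the centre line of the jaws, within the pads' length; the fingertips stand 22 mm ahead of it and the grasp point (between the pads) lies 3 mm ahead of it; z points along the fingers, y is the line along which they close (so a half turn about z gives the same grasp; the last joint's range is limited). The gripper opens to 85 mm and grips with 20 to 120 N. Pads are 22 mm wide; open, the fingers measure 114 mm over their backs; the gripper's body (76 mm by 85 mm) begins 54 mm behind the grasp point. The pads swing forward as they close: fully open they stand 13 mm farther back than shut.
Start: joints at [-1.251, 0.3, 1.521, -0, 1.321, -0.067], TCP at [0.207, -0.509, 0.253] pointing down, gripper open.
Joint ranges: [-3.03, 3.03], [-0.79, 2.21], [0.23, 2.52], [-1.04, 4.18], [0, 3.07], [-2.55, 2.55]. Speed limits (rad/s): [2.22, 2.22, 2.57, 3.14, 3.14, 3.14].

INTERFACE

Orientations are given as a rotation vector (axis times angle).
In Python, from rig import ctrl gives the robot as it stands.
- The arm moves only by the tool jog_arm, never from a script. Its argument "rows" is a list of rows, each a list of 2 entries, a list of its own where there are three numbers: the shift along the tool's x, y, z each as a share of 300 mm, from -1 to 1, then the turn, a rotation vector about the tool's x, y, z each as a share of 60 degrees, from -1 to 1. In form: [[[x, y, z], [rx, ry, rz]], ...]. A call has 1 to 20 rows; each row shifts and turns the commanded pose from where the row before left it, along the tool's axes as they then stand; what a row does not reach is not made up. A row lasts 1/8 s, in which the tool goes at most 62.5 mm and 10.7 degrees, less where a joint would pass 70% of its speed; a pose out of reach is approached as far as the arm can. A call with a number of a shift or a turn outside -1 to 1 is refused whole. A call with a gripper value outside its range is refused whole. "jaw" is the opening, from 0 (shut) to 1 (fully open), set as the call begins (left out, the last holds). The fingers move at their own pace and stop on an object; the grip force is fixed at half the most. Time passes only in rows, so rows that do not move let the fingers close. It gives the time, the measured TCP pose, the force, the opening and the grip force at its end, in the units of the state.
- ctrl.state(): the state, without advancing time (a new reading comes with each control period).
- ctrl.read_camera(name): name is "scene" or "side" or "wrist"; returns (picture, depth): 420x560x3 uint8, blue, green, red; 420x560 float32, m along the optical axis (not along the pixel's ray), 0 where there is no reading.
- ctrl.camera_model(name): a dict with "camera_matrix" (3x3 intrinsics, pixels), "origin" and "rotation" of the camera in the world. Camera axes: x right, y down, z forward; pixel columns grow to the right and rows downward; lengths in m; the calibration is good to about 2 mm. A picture is of the moment at which its call begins: read the wrist's pose just before it. camera_model takes no time and is no camera call; for the wrist camera it gives the pose at the moment of the call.
- ctrl.job_done(): hands the job in; it is judged then, once.
The state is a dict: "time_s": time; "joint_pos": joint angles; "qd": joint speeds; "tau": joint torques, N m; "eef_pos": TCP position; "eef_rot": TCP orientation; "wrist_force": force on the tool from outside, world axes, zero at the start; "moment": the same for the moment, N m; "grip_width": opening from 0.0 (shut) to 1.0 (fully open); "gripper_force": force on a finger pad.
Only numpy, scipy, OpenCV 4.12 (cv2) and the standard library are available. Lean on these libraries where they do the work, as an engineer would, in place of code of your own. Each camera call takes 0.05 s, during which the arm holds its last target. There are 200 camera calls.

TASK

The bench power supply rocks because its front-left foot (seen from the robot) has lost its rubber pad. With the fingertips, push the wooden wedge along the bench, thin end first, under that foot until the foot just rests on it and the rocking stops, without jacking the supply up or shoving it away; then press down firmly on the top of the case over that foot to check that it stands firm. Do not grip or lift anything, and leave the other things where they are.

Things in the scene. Friction and masses are not known exactly. Their poses are not given: they have to be found in the camera images.
- supply: Low grey bench power supply, black front towards the robot: 200 mm wide (y), 165 deep (x, front to back), 70 high, 1.8 to 2.7 kg, loose. Origin: centre of its footprint at bench level, z up. Front face at x = -82.5 mm; case underside 14 mm up. Knobs and terminals stand out 15 mm at y = -20 to -65 mm only. Four feet, 22 mm diameter, at x = +-62, y = +-80 mm; three with rubber pads stand on the bench.
- bare_foot (a point): Lowest point of the foot that lost its pad (front left as the robot sees it; supply x = -62, y = +80 mm; slightly domed, 22 mm diameter). It hangs 6 mm above the bench, 20.5 mm behind the front face and 20 mm in from the left side. Unwedged, 2 to 3 N on that corner tips the supply down until it touches the bench (0.06 rad).
- corner_top (a point): Point on the flat top of the case straight above the foot without a pad, 70 mm above the bench: the place to press, with 6 to 15 N. Once wedged it gives way by less than 1 mm.
- wedge: Loose hardwood wedge, 100 mm long, 36 wide, 25 to 50 g. Its x runs along it from butt to thin end; the flat underside lies on the bench, the top slopes evenly from 14 mm high at the butt (x = -50 mm) to 2 mm at the thin end (x = +50). Origin: centre of the underside. It starts in front of the foot without a pad, thin end roughly towards it, up to 35 mm to one side and turned up to 0.3 rad.
- wedge_butt (a point): Middle of the wedge's flat butt end (36 mm wide, 14 mm high), 7 mm above the bench: the face to push on. Sliding free the wedge takes less than 1 N; when the foot meets the slope the push rises sharply, and beyond about 5 N the supply begins to shift and to be jacked up (0.12 mm per mm of travel under the foot).
- wedge_thin_end (a point): Middle of the wedge's thin end, 2 mm high, 1 mm above the bench. The foot without a pad meets the slope when its middle is about 32 mm behind this end (wedge x = +18 mm); 2 to 5 mm more makes it snug, more than 8 mm jacks the supply up too far.
- circuit_board: Bystander: green circuit board, 48 x 68 mm, lying in front of the supply to the right. Origin: centre of the underside.
- capacitor: Bystander: black capacitor standing upright, 22 mm diameter, 34 mm high, in front of the right end of the supply. Origin: centre of the underside.
- flux_bottle: Bystander: small bottle with a pointed cap, 33 mm diameter, 82 mm high, standing to the left of the supply. Origin: centre of the underside.
- cutters: Bystander: side cutters with red handles, 53 x 129 x 14 mm, lying to the left of the wedge. Origin: centre of the underside.
Mind the look-alikes: they are no part of the job. Leave any pink look-alike of the wedge alone.

How it is judged:
By the outcome, as a careful person would: the job done as asked, in the order asked, and still so for the second after the job is handed in, with the robot touching nothing.
It also fails if it takes over 72 s, if anything falls off the work surface, if the arm or the gripper's body presses on something with over 40 N, if the wrist force passes 120 N, or if a joint passes its speed limit or range.

## Working session

There is one attempt and no reset: what is moved stays moved. The work goes in short steps, Python scripts to look and compute and a tool call to move; the robot and the scene stay as the last step left them, time stands still between calls to the robot, and variables do not carry over. Pictures are saved under pics/ and viewed, at most 10 in all, crops included, and the job is handed in when it is done.

Besides the shell and the picture viewer there is one more tool, called as name([rows], argument=value, ...), one row to a line, values as JSON. jog_arm: Moves the arm, as the interface text tells. Its arguments: {"type":"object","properties":{"rows":{"type":"array","items":{"type":"array"}},"jaw":{"type":"number"}},"required":["rows"]}

```bash
mkdir -p pics; cat > h.py <<'E'
import numpy as np, cv2
from rig import ctrl
def grab(n,save=None):
    m=ctrl.camera_model(n); im,d=ctrl.read_camera(n)
    if save: cv2.imwrite('pics/'+save,im)
    K=np.array(m['camera_matrix']);R=np.array(m['rotation']);o=np.array(m['origin'])
    v,u=np.mgrid[:420,:560]
    P=np.stack([(u-K[0,2])/K[0,0]*d,(v-K[1,2])/K[1,1]*d,d],-1)@R.T+o
    P[d==0]=np.nan
    return im,P,K,R,o
E
python3 - <<'E'
from h import *
s=ctrl.state();print({k:np.round(v,3) for k,v in s.items()})
a,P,*_=grab('scene');b,Q,*_=grab('side')
cv2.imwrite('pics/scene.png',a);cv2.imwrite('pics/side.png',b)
np.savez('s0.npz',a=a,P=P,b=b,Q=Q)
E
```

```text
{'time_s': np.float64(0.0), 'joint_pos': array([-1.251,  0.3  ,  1.522, -0.   ,  1.321, -0.067]), 'qd': array([0.001, 0.001, 0.001, 0.002, 0.   , 0.001]), 'tau': array([-0.0000e+00, -5.4350e+01, -3.6179e+01, -0.0000e+00,  4.0000e-03,
       -0.0000e+00]), 'eef_pos': array([ 0.207, -0.509,  0.253]), 'eef_rot': array([-3.082, -0.604,  0.   ]), 'wrist_force': array([ 1.183,  0.03 , -0.45 ]), 'moment': array([-0.015, -0.013, -0.039]), 'gripper_force': np.float64(0.0), 'grip_width': np.float64(1.002)}Traceback (most recent call last):
  File "<stdin>", line 3, in <module>
  File "h.py", line 8, in grab
    P=np.stack([(u-K[0,2])/K[0,0]*d,(v-K[1,2])/K[1,1]*d,d],-1)@R.T+o
      ~~~~~~~~~~~~~~~~~~~~~~~~~~~~~~~~~~~~~~~~~~~~~~~~~~~~~~~~~~~~^~
ValueError: operands could not be broadcast together with shapes (420,560) (3,)
```

```bash
sed -i "s/R=np.array(m\['rotation'\])/R=np.array(m['rotation'],float); R=cv2.Rodrigues(R)[0] if R.size==3 else R.reshape(3,3)/" h.py
python3 - <<'E'
from h import *
a,P,K,R,o=grab('scene');b,Q,K2,R2,o2=grab('side')
print(R,o,R2,o2)
cv2.imwrite('pics/scene.png',a);cv2.imwrite('pics/side.png',b)
np.savez('s0.npz',a=a,P=P,b=b,Q=Q)
E
```

```text
[[-0.49838103 -0.42061596  0.75808876]
 [-0.8666075   0.26656411 -0.42182345]
 [-0.02465358 -0.86719421 -0.49735943]] [-0.13521949  0.51275928  0.51332066] [[-0.94024707 -0.24286109  0.23865025]
 [-0.3399319   0.62931885 -0.69885914]
 [ 0.01953859 -0.73822509 -0.67427143]] [0.29126914 0.87164409 0.77462888]
```

View pics/scene.png

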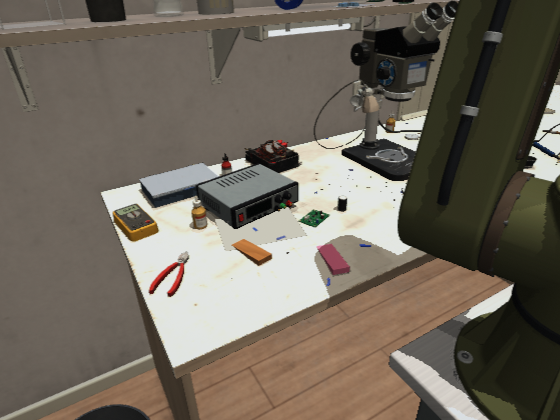

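View pics/side.png

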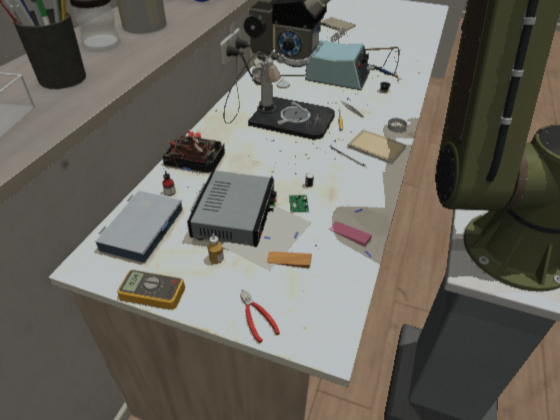

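The scene view shows the supply at (248,195) with its bare foot near (238,222). There are two wedge candidates: the wood-coloured one at (252,251) and the pink look-alike at (333,259). I choose the wood-coloured one; in the side view it is at (290,260). The bottle is at (199,215), and the cutters are at (170,275).

```bash
python3 - <<'E'
from h import *
z=np.load('s0.npz')
cv2.imwrite('pics/crop.png',np.hstack([cv2.resize(z['a'][180:280,180:280],(400,400),interpolation=2),cv2.resize(z['b'][190:290,220:320],(400,400),interpolation=2)]))
for im,P,box in((z['a'],z['P'],(225,275,232,270)),(z['b'],z['Q'],(260,318,248,270))):
    hsv=cv2.cvtColor(im,cv2.COLOR_BGR2HSV); m=cv2.inRange(hsv,(5,120,60),(20,255,255))>0
    w=np.zeros_like(m);w[box[2]:box[3],box[0]:box[1]]=1
    p=P[m&w]; p=p[~np.isnan(p[:,0])]
    r=cv2.minAreaRect(p[:,:2].astype(np.float32)*1000)
    print('wedge',len(p),r, cv2.boxPoints(r).round(1).tolist(), 'z',np.percentile(p[:,2],[2,50,98]).round(4))
    c=cv2.boxPoints(r)
    for q in c:
        k=np.argsort(np.hypot(*(p[:,:2]*1000-q).T))[:8]; print(q.round(),p[k,2].mean().round(4))
    # supply top
    sel=(abs(P[...,2]-.07)<.006)&(P[...,0]>.3)&(P[...,0]<.8)&(abs(P[...,1])<.4)
    n,l,st,_=cv2.connectedComponentsWithStats(sel.astype(np.uint8)); i=1+st[1:,4].argmax()
    p=P[l==i]; r=cv2.minAreaRect(p[:,:2].astype(np.float32)*1000); print('sup',st[i],r,cv2.boxPoints(r).round(1).tolist(),np.median(p[:,2]))
    A=np.c_[p[:,:2],np.ones(len(p))];print('plane',np.linalg.lstsq(A,p[:,2],rcond=None)[0])
E
```

```text
wedge 474 ((495.7848205566406, 226.83343505859375), (99.63306427001953, 36.94092559814453), 10.642233848571777) [[443.3999938964844, 235.8000030517578], [450.20001220703125, 199.5], [548.2000122070312, 217.89999389648438], [541.2999877929688, 254.1999969482422]] z [0.0033 0.0096 0.0156]
[443. 236.] 0.011
[450. 199.] 0.0097
[548. 218.] 0.0036
[541. 254.] 0.0042
sup [ 196  163  102   49 2591] ((671.344482421875, 146.68675231933594), (169.0594940185547, 199.20318603515625), 9.57441234588623) [[571.4000244140625, 230.8000030517578], [604.5999755859375, 34.400001525878906], [771.2999877929688, 62.5], [738.0999755859375, 259.0]] 0.06985460486077277
plane [ 0.00846519 -0.00140503  0.06427708]
wedge 491 ((495.86102294921875, 227.87144470214844), (97.59351348876953, 37.80255889892578), 9.748613357543945) [[444.6000061035156, 238.1999969482422], [451.0, 201.0], [547.2000122070312, 217.5], [540.7999877929688, 254.8000030517578]] z [-0.0006  0.0064  0.0127]
[445. 238.] 0.0089
[451. 201.] 0.0116
[547. 218.] 0.0005
[541. 255.] 0.0007
sup [ 187  170   87   63 3564] ((669.8646240234375, 146.1048583984375), (165.3174591064453, 200.7405242919922), 9.694007873535156) [[571.5, 231.10000610351562], [605.2999877929688, 33.20000076293945], [768.2000122070312, 61.099998474121094], [734.4000244140625, 259.0]] 0.06654271807503448
plane [1.27481418e-03 1.69334646e-05 6.57338700e-02]
```

View pics/crop.png

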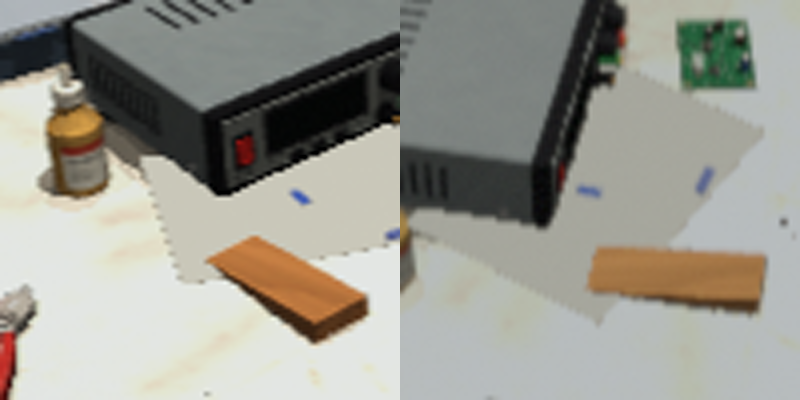

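The crop confirms the orange-brown wooden wedge: butt lower right, thin end upper left, pointing at the supply's left front. The supply's front-left corner is at about (571,231) mm, so the bare foot is near (596,215). The wedge is at (496,227) with a yaw of 10°, so it needs a sideways shift of about 30 mm to the right. I'll move above its left side, and check the cutters and bottle at the same time.

jog_arm([
  [[0,0,0],[0,0,0.1]],
  [[0,0,0],[0,0,0.103]],
  [[0.0952,-0.1713,0],[0,0,0]],
  [[0.0952,-0.1713,0],[0,0,0]],
  [[0.0952,-0.1713,0],[0,0,0]],
  [[0.0952,-0.1713,0],[0,0,0]],
  [[0.0952,-0.1713,0],[0,0,0]],
  [[0.0952,-0.1713,0],[0,0,0]],
  [[0.0952,-0.1713,0],[0,0,0]],
  [[0.0952,-0.1713,0],[0,0,0]],
  [[0.0952,-0.1713,0],[0,0,0]],
  [[0.0952,-0.1713,0],[0,0,0]],
  [[0.0952,-0.1713,0],[0,0,0]],
  [[0.0952,-0.1713,0],[0,0,0]],
  [[0.0952,-0.1713,0],[0,0,0]],
  [[0.0952,-0.1713,0],[0,0,0]],
  [[0,0,0],[0,0,0]],
  [[0,0,0],[0,0,0]],
], jaw=0)

```text
time_s: 2.4
eef_pos: [0.4763, 0.2681, 0.2529]
eef_rot: [3.129, 0.274, -0.001]
wrist_force: [-0.1, -0.1, 0.8]
grip_width: 0.004
gripper_force: 0.0
```

```bash
python3 - <<'E'
from h import *
z=np.load('s0.npz');im,P=z['b'],z['Q']
for n,b in(('bottle',(207,225,235,263)),('cut',(235,282,285,345))):
    p=P[b[2]:b[3],b[0]:b[1]].reshape(-1,3);p=p[p[:,2]>.006];print(n,np.nanpercentile(p,[1,50,99],axis=0).round(3).tolist())
s=ctrl.state();print(s['eef_pos'],s['eef_rot'],s['wrist_force'],s['grip_width'],s['time_s'])
E
```

```text
bottle [[0.635, 0.24, 0.007], [0.65, 0.289, 0.035], [0.689, 0.3, 0.074]]
cut [[0.452, 0.351, 0.006], [0.504, 0.396, 0.009], [0.555, 0.448, 0.012]]
[0.47625607 0.26814644 0.25286503] [ 3.12915183e+00  2.73739176e-01 -1.43408258e-03] [-0.05291863 -0.11641077  0.75769791] 0.003884461571901501 2.4
```

jog_arm([
  [[0,0,0.19],[0,0,0]],
  [[0,0,0.19],[0,0,0]],
  [[0,0,0.19],[0,0,0]],
  [[0,0,0.12],[0,0,0]],
  [[0,0,0.04],[0,0,0]],
  [[0,0,0.03],[0,0,0]],
  [[0,0,0],[0,0,0]],
  [[0,0,0],[0,0,0]],
])

```text
time_s: 3.4
eef_pos: [0.4771, 0.2687, 0.0265]
eef_rot: [-3.129, -0.273, -0.003]
wrist_force: [0.3, -1.0, -0.6]
grip_width: 0.0
gripper_force: 0.0
```

jog_arm([
  [[0,0.015,0],[0,0,0]],
  [[0,0.015,0],[0,0,0]],
  [[0,0.01,0],[0,0,0]],
  [[0,0.01,0],[0,0,0]],
  [[0,0.01,0],[0,0,0]],
  [[0,0.01,0],[0,0,0]],
  [[0,0.01,0],[0,0,0]],
  [[0,0.01,0],[0,0,0]],
  [[0,0.01,0],[0,0,0]],
  [[0,0.01,0],[0,0,0]],
  [[0,0.01,0],[0,0,0]],
  [[0,0,0],[0,0,0]],
  [[0,0,0],[0,0,0]],
])

```text
time_s: 5.03
eef_pos: [0.4828, 0.2331, 0.0253]
eef_rot: [3.13, 0.273, -0.0]
wrist_force: [-0.1, 0.3, -0.5]
grip_width: -0.004
gripper_force: 0.0
```

```bash
cat >> h.py <<'E'
def wedge(n='side',box=(240,330,225,285)):
    im,P,*_=grab(n)
    hsv=cv2.cvtColor(im,cv2.COLOR_BGR2HSV); m=(cv2.inRange(hsv,(5,120,60),(20,255,255))>0)
    w=np.zeros_like(m);w[box[2]:box[3],box[0]:box[1]]=1
    k,l,st,_=cv2.connectedComponentsWithStats((m&w).astype(np.uint8)); i=1+st[1:,4].argmax()
    p=P[l==i];p=p[~np.isnan(p[:,0])]
    r=cv2.minAreaRect(p[:,:2].astype(np.float32)*1000)
    print(n,len(p),r,cv2.boxPoints(r).round(1).tolist(),flush=True); return im
E
python3 - <<'E'
from h import *
a=wedge();b=wedge('scene',(215,290,225,275));w=ctrl.read_camera('wrist')[0]
cv2.imwrite('pics/p1.png',np.hstack([cv2.resize(a[190:290,220:320],(400,400)),cv2.resize(w,(400,300))[[*range(300)]+[0]*100]]))
E
```

```text
side 191 ((515.8471069335938, 251.80857849121094), (44.32512283325195, 103.39186096191406), 17.900835037231445) [[478.8999938964844, 294.20001220703125], [510.6000061035156, 195.8000030517578], [552.7999877929688, 209.39999389648438], [521.0, 307.79998779296875]]
scene 205 ((483.7088317871094, 204.46141052246094), (60.323486328125, 35.823368072509766), 19.632068634033203) [[449.29998779296875, 211.1999969482422], [461.29998779296875, 177.5], [518.0999755859375, 197.6999969482422], [506.1000061035156, 231.5]]
```

View pics/p1.png

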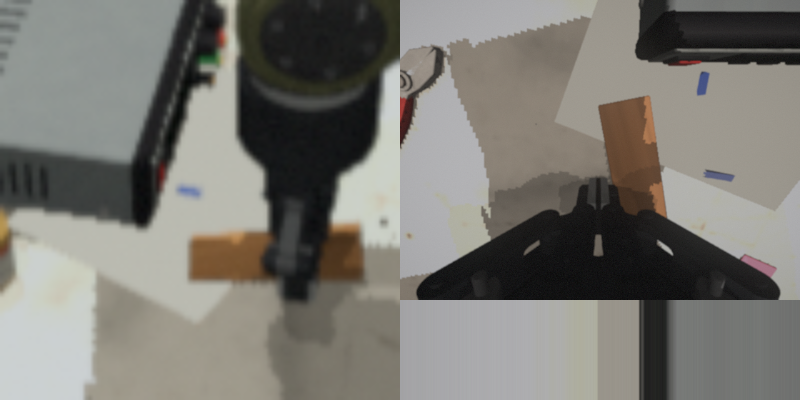

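The wedge (side crop about (275,250), wrist view (632,150)) has slid right, but it has also turned left by about 9°. I'll back off, lift and measure it again.

jog_arm([
  [[0,-0.06,0],[0,0,0]],
  [[0,-0.06,-0.02],[0,0,0]],
  [[0,-0.1,-0.15],[0,0,0]],
  [[0,-0.1,-0.15],[0,0,0]],
  [[0,0,0],[0,0,0]],
  [[0,0,0],[0,0,0]],
])

```text
time_s: 5.92
eef_pos: [0.4656, 0.3281, 0.121]
eef_rot: [3.129, 0.275, -0.001]
wrist_force: [0.1, -0.8, -0.3]
grip_width: 0.001
gripper_force: 0.0
```

```bash
python3 - <<'E'
from h import *
print(ctrl.state()['eef_pos'])
a=wedge();b=wedge('scene',(215,290,225,275));w=wedge('wrist',(0,560,0,420))
cv2.imwrite('pics/p2.png',w)
E
```

```text
[0.46555708 0.32810115 0.12095006]
side 164 ((454.01165771484375, 261.7070617675781), (32.34235382080078, 161.21632385253906), 16.360214233398438) [[415.79998779296875, 334.5], [461.20001220703125, 179.8000030517578], [492.20001220703125, 188.89999389648438], [446.79998779296875, 343.6000061035156]]
scene 501 ((501.7987365722656, 211.22352600097656), (97.83230590820312, 37.58617401123047), 21.33595848083496) [[449.3999938964844, 210.89999389648438], [463.1000061035156, 175.89999389648438], [554.2000122070312, 211.5], [540.5, 246.5]]
wrist 4951 ((503.77569580078125, 209.61135864257812), (97.2964096069336, 35.18975830078125), 20.826276779174805) [[452.1000061035156, 208.8000030517578], [464.6000061035156, 175.89999389648438], [555.5, 210.5], [543.0, 243.39999389648438]]
```

View pics/p2.png

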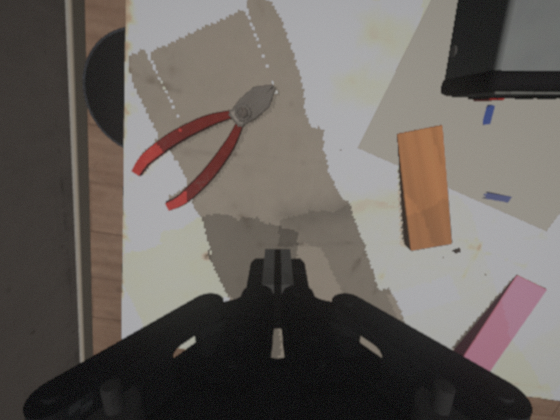

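The wrist view shows the wedge at (425,187), now (502,210) mm with a yaw of 21°, and the pink look-alike at lower right. The fingertips measure about 20 mm across. I'll push the left side near the thin end to turn the wedge back towards the foot.

jog_arm([
  [[0.052,0.132,0],[0,0,0]],
  [[0.051,0.132,0],[0,0,0]],
  [[0,0,0.14],[0,0,0]],
  [[0,0,0.12],[0,0,0]],
  [[0,0,0.04],[0,0,0]],
  [[0,0,0.02],[0,0,0]],
  [[0,0,0],[0,0,0]],
  [[0,0,0],[0,0,0]],
])

```text
time_s: 7.08
eef_pos: [0.5108, 0.2552, 0.0264]
eef_rot: [-3.129, -0.273, -0.002]
wrist_force: [-0.6, 0.1, -0.8]
grip_width: 0.0
gripper_force: 0.0
```

jog_arm([
  [[0,0.01,0],[0,0,0]],
  [[0,0.01,0],[0,0,0]],
  [[0,0.01,0],[0,0,0]],
  [[0,0.01,0],[0,0,0]],
  [[0,0.01,0],[0,0,0]],
  [[0,0.01,0],[0,0,0]],
  [[0,0.01,0],[0,0,0]],
  [[0,0.01,0],[0,0,0]],
  [[0,0.007,0],[0,0,0]],
  [[0,0,0],[0,0,0]],
  [[0,0,0],[0,0,0]],
])

```text
time_s: 8.45
eef_pos: [0.5148, 0.2293, 0.0253]
eef_rot: [-3.13, -0.273, -0.0]
wrist_force: [-0.5, -0.9, -0.1]
grip_width: -0.0
gripper_force: 0.0
```

jog_arm([
  [[0,-0.06,0],[0,0,0]],
  [[0,-0.06,-0.02],[0,0,0]],
  [[-0.1,-0.1,-0.15],[0,0,0]],
  [[-0.1,-0.05,-0.15],[0,0,0]],
  [[0,0,0],[0,0,0]],
  [[0,0,0],[0,0,0]],
])

```text
time_s: 9.2
eef_pos: [0.4415, 0.2993, 0.1212]
eef_rot: [-3.129, -0.275, -0.0]
wrist_force: [-0.6, 0.1, -0.9]
grip_width: -0.001
gripper_force: 0.0
```

```bash
python3 - <<'E'
from h import *
print(ctrl.state()['eef_pos'])
b=wedge('scene',(215,290,225,275));w=wedge('wrist',(0,560,0,420))
z=np.load('s0.npz');P=z['P'];hsv=cv2.cvtColor(z['a'],cv2.COLOR_BGR2HSV);m=cv2.inRange(hsv,(160,90,60),(179,255,255))>0
m[:235]=0;m[280:]=0;m[:,:310]=0;m[:,355:]=0
print('pink',cv2.boxPoints(cv2.minAreaRect(P[m][:,:2].astype(np.float32)*1000)).tolist())
E
```

```text
[0.44149565 0.29929814 0.12124643]
scene 469 ((499.61395263671875, 202.36376953125), (97.75250244140625, 35.74252700805664), 10.849384307861328) [[448.20001220703125, 210.6999969482422], [455.0, 175.60000610351562], [551.0, 194.0], [544.2999877929688, 229.10000610351562]]
wrist 5364 ((502.08050537109375, 200.24905395507812), (97.29605102539062, 35.450157165527344), 12.164288520812988) [[450.79998779296875, 207.3000030517578], [458.29998779296875, 172.6999969482422], [553.4000244140625, 193.1999969482422], [545.9000244140625, 227.8000030517578]]
pink [[330.05743408203125, 83.11534881591797], [426.97796630859375, 56.12799835205078], [438.8656005859375, 98.82044219970703], [341.945068359375, 125.80779266357422]]
```

The wedge is now at (501,201) mm with a yaw of about 11.5°, and the foot is nearly on its axis. Next I'll go behind the butt and align the tool with the push line (yaw 9°).

jog_arm([
  [[0,0,0],[0,0,0.0167]],
  [[-0.054,0.177,0],[0,0,0]],
  [[-0.054,0.177,0],[0,0,0]],
  [[0,0,0.14],[0,0,0]],
  [[0,0,0.12],[0,0,0]],
  [[0,0,0.04],[0,0,0]],
  [[0,0,0.015],[0,0,0]],
  [[0,0,0],[0,0,0]],
  [[0,0,0],[0,0,0]],
])

```text
time_s: 10.42
eef_pos: [0.4267, 0.1889, 0.0277]
eef_rot: [-3.132, -0.246, -0.002]
wrist_force: [-0.1, 0.1, 0.2]
grip_width: -0.002
gripper_force: 0.0
```

jog_arm([
  [[0.015,0,0],[0,0,0]],
  [[0.015,0,0],[0,0,0]],
  [[0.01,0,0],[0,0,0]],
  [[0.01,0,0],[0,0,0]],
  [[0.01,0,0],[0,0,0]],
  [[0.01,0,0],[0,0,0]],
  [[0.01,0,0],[0,0,0]],
  [[0.01,0,0],[0,0,0]],
  [[0.01,0,0],[0,0,0]],
  [[0.01,0,0],[0,0,0]],
  [[0.01,0,0],[0,0,0]],
  [[0.01,0,0],[0,0,0]],
  [[0.01,0,0],[0,0,0]],
  [[0.01,0,0],[0,0,0]],
  [[0,0,0],[0,0,0]],
  [[0,0,0],[0,0,0]],
])

```text
time_s: 12.42
eef_pos: [0.4707, 0.1957, 0.0268]
eef_rot: [3.132, 0.246, -0.0]
wrist_force: [0.3, 0.2, 0.2]
grip_width: -0.0
gripper_force: 0.0
```

```bash
python3 - <<'E'
from h import *
s=ctrl.state();print(s['eef_pos'],s['eef_rot'],s['wrist_force'])
b=wedge('side',(230,330,210,285));w=wedge('wrist',(0,560,0,420))
cv2.imwrite('pics/p3.png',w)
E
```

```text
[0.47065552 0.19569898 0.02675733] [ 3.13191409e+00  2.46016992e-01 -1.25132224e-04] [0.29727711 0.15702153 0.1686087 ]
side 417 ((516.70263671875, 209.19664001464844), (63.67811965942383, 122.77955627441406), 69.69924926757812) [[448.1000061035156, 200.60000610351562], [563.2000122070312, 158.0], [585.2999877929688, 217.8000030517578], [470.20001220703125, 260.3999938964844]]
wrist 14681 ((531.4404296875, 201.8689422607422), (99.09493255615234, 34.55788803100586), 8.679645538330078) [[479.8999938964844, 211.5], [485.1000061035156, 177.3000030517578], [583.0, 192.3000030517578], [577.7999877929688, 226.39999389648438]]
```

View pics/p3.png

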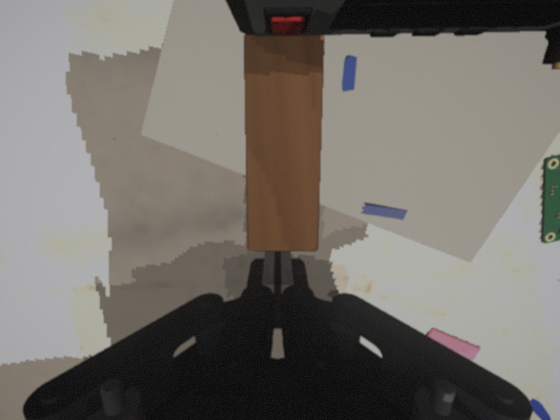

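The wedge (wrist view (283,145)) is square to the fingers and points at the foot, with a lateral error of about 3 mm. The remaining travel to first contact is about 48 mm.

jog_arm([
  [[0.01,0,0],[0,0,0]],
  [[0.01,0,0],[0,0,0]],
  [[0.01,0,0],[0,0,0]],
  [[0.01,0,0],[0,0,0]],
  [[0.01,0,0],[0,0,0]],
  [[0.01,0,0],[0,0,0]],
  [[0.01,0,0],[0,0,0]],
  [[0.01,0,0],[0,0,0]],
  [[0.01,0,0],[0,0,0]],
  [[0.01,0,0],[0,0,0]],
  [[0.01,0,0],[0,0,0]],
  [[0.01,0,0],[0,0,0]],
  [[0.01,0,0],[0,0,0]],
  [[0,0,0],[0,0,0]],
  [[0,0,0],[0,0,0]],
  [[0,0,0],[0,0,0]],
])

```text
time_s: 14.52
eef_pos: [0.5092, 0.2018, 0.0268]
eef_rot: [3.132, 0.246, -0.0]
wrist_force: [0.0, -0.2, 0.2]
grip_width: 0.005
gripper_force: 0.0
```

```bash
python3 - <<'E'
from h import *
s=ctrl.state();print(s['eef_pos'],s['wrist_force'])
w=wedge('wrist',(0,560,0,420))
b,P,*_=grab('side'); sel=(abs(P[...,2]-.067)<.006)&(P[...,0]>.3)&(P[...,0]<.8)&(P[...,1]>0)&(P[...,1]<.28)
n,l,st,_=cv2.connectedComponentsWithStats(sel.astype(np.uint8)); i=1+st[1:,4].argmax();p=P[l==i]
print(cv2.minAreaRect(p[:,:2].astype(np.float32)*1000),np.linalg.lstsq(np.c_[p[:,:2],np.ones(len(p))],p[:,2],rcond=None)[0])
E
```

```text
[0.50917636 0.20176742 0.02678059] [ 0.03425104 -0.1515917   0.17643224]
wrist 6432 ((547.7635498046875, 204.390869140625), (53.81428909301758, 34.410919189453125), 8.668285369873047) [[518.5999755859375, 217.3000030517578], [523.7999877929688, 183.3000030517578], [577.0, 191.39999389648438], [571.7999877929688, 225.5]]
((671.3241577148438, 146.15087890625), (170.72848510742188, 201.11253356933594), 9.907736778259277) [ 0.00231319 -0.00207383  0.06514206]
```

jog_arm([
  [[0.005,0,0],[0,0,0]],
  [[0.005,0,0],[0,0,0]],
  [[0.005,0,0],[0,0,0]],
  [[0.005,0,0],[0,0,0]],
  [[0,0,0],[0,0,0]],
  [[0,0,0],[0,0,0]],
])

```text
time_s: 15.38
eef_pos: [0.5152, 0.2027, 0.0268]
eef_rot: [3.132, 0.246, 0.0]
wrist_force: [1.1, -0.2, -0.6]
grip_width: 0.001
gripper_force: 0.0
```

jog_arm([
  [[0.002,0,0],[0,0,0]],
  [[0.002,0,0],[0,0,0]],
  [[0,0,0],[0,0,0]],
  [[0,0,0],[0,0,0]],
])

```text
time_s: 15.88
eef_pos: [0.5163, 0.2029, 0.0268]
eef_rot: [-3.132, -0.246, 0.0]
wrist_force: [-0.0, -0.0, 0.1]
grip_width: 0.003
gripper_force: 0.2
```

jog_arm([
  [[0.002,0,0],[0,0,0]],
  [[0.002,0,0],[0,0,0]],
  [[0,0,0],[0,0,0]],
  [[0,0,0],[0,0,0]],
])

```text
time_s: 16.38
eef_pos: [0.5175, 0.2031, 0.0268]
eef_rot: [3.132, 0.246, -0.0]
wrist_force: [-1.5, 0.2, -0.1]
grip_width: 0.003
gripper_force: 0.7
```

jog_arm([
  [[0.0035,0,0],[0,0,0]],
  [[0,0,0],[0,0,0]],
  [[0,0,0],[0,0,0]],
])

```text
time_s: 16.75
eef_pos: [0.5186, 0.2033, 0.0267]
eef_rot: [3.132, 0.246, -0.0]
wrist_force: [-1.8, -0.3, 0.2]
grip_width: -0.002
gripper_force: 1.0
```

```bash
python3 - <<'E'
from h import *
F=[]
for i in range(6):
    F.append(ctrl.state()['wrist_force']); ctrl.read_camera('wrist')
print(np.round(F,2).tolist())
E
```

```text
[[-1.83, -0.26, 0.19], [-2.04, -0.48, -0.36], [-1.83, 0.67, 1.01], [-1.9, -0.56, 0.52], [-1.69, -0.28, 0.54], [-1.36, -0.82, -0.18]]
```

Contact has begun, with the push steady at about 1.8 N against less than 0.5 N sliding free. I'll continue in 1 mm steps.

jog_arm([
  [[0.0035,0,0],[0,0,0]],
  [[0,0,0],[0,0,0]],
  [[0,0,0],[0,0,0]],
])

```text
time_s: 17.42
eef_pos: [0.5196, 0.2034, 0.0268]
eef_rot: [-3.132, -0.246, 0.0]
wrist_force: [-1.8, 0.4, 0.8]
grip_width: 0.006
gripper_force: 1.5
```

jog_arm([
  [[0.0035,0,0],[0,0,0]],
  [[0,0,0],[0,0,0]],
  [[0,0,0],[0,0,0]],
])

```text
time_s: 17.8
eef_pos: [0.5206, 0.2036, 0.0267]
eef_rot: [3.132, 0.246, -0.0]
wrist_force: [-4.7, -0.7, 0.9]
grip_width: 0.0
gripper_force: 2.1
```

```bash
python3 - <<'E'
from h import *
F=[]
for i in range(5):
    F.append(ctrl.state()['wrist_force']); w,P,*_=grab('wrist')
print(np.mean(F,0).round(2)); wedge('wrist',(0,560,0,420))
b,P,*_=grab('side'); sel=(abs(P[...,2]-.067)<.006)&(P[...,0]>.3)&(P[...,0]<.8)&(P[...,1]>0)&(P[...,1]<.28)
n,l,st,_=cv2.connectedComponentsWithStats(sel.astype(np.uint8)); i=1+st[1:,4].argmax();p=P[l==i]
print(cv2.minAreaRect(p[:,:2].astype(np.float32)*1000),np.linalg.lstsq(np.c_[p[:,:2],np.ones(len(p))],p[:,2],rcond=None)[0])
E
```

```text
[-4.41 -0.71  0.75]
wrist 4001 ((547.3140869140625, 204.30685424804688), (30.730144500732422, 34.2910041809082), 10.033327102661133) [[529.2000122070312, 218.5], [535.2000122070312, 184.6999969482422], [565.4000244140625, 190.10000610351562], [559.5, 223.89999389648438]]
((672.6114501953125, 146.79547119140625), (172.1580352783203, 201.30453491210938), 10.366727828979492) [ 0.00152421 -0.00108035  0.06560251]
```

The push is now 4.4 N with the wedge about 3 mm past first contact, so it is snug. I'll back straight off and go above the corner.

jog_arm([
  [[-0.02,0,0],[0,0,0]],
  [[-0.06,0,0],[0,0,0]],
  [[0,0,-0.2],[0,0,0]],
  [[0,0,-0.2],[0,0,0]],
  [[0,0,-0.05],[0,0,0]],
  [[0.17,0,0],[0,0,0]],
  [[0.168,0,0],[0,0,0]],
  [[0,0,0],[0,0,0]],
  [[0,0,0.13],[0,0,0]],
  [[0,0,0.06],[0,0,0]],
  [[0,0,0],[0,0,0]],
  [[0,0,0],[0,0,0]],
])

```text
time_s: 19.65
eef_pos: [0.5975, 0.2158, 0.1062]
eef_rot: [-3.132, -0.246, -0.003]
wrist_force: [0.4, 0.5, 0.6]
grip_width: 0.001
gripper_force: 0.0
```

```bash
python3 - <<'E'
from h import *
F=[]
for i in range(3):
    F.append(ctrl.state()['wrist_force']); b,P,*_=grab('side')
s=ctrl.state();print(s['eef_pos'],np.mean(F,0).round(2))
a=grab('scene')[0]
cv2.imwrite('pics/p4.png',np.hstack([cv2.resize(a[160:280,180:300],(400,400)),cv2.resize(b[160:280,180:300],(400,400))]))
E
```

```text
[0.5974689  0.21581599 0.10599824] [ 0.52 -0.27  0.64]
```

View pics/p4.png

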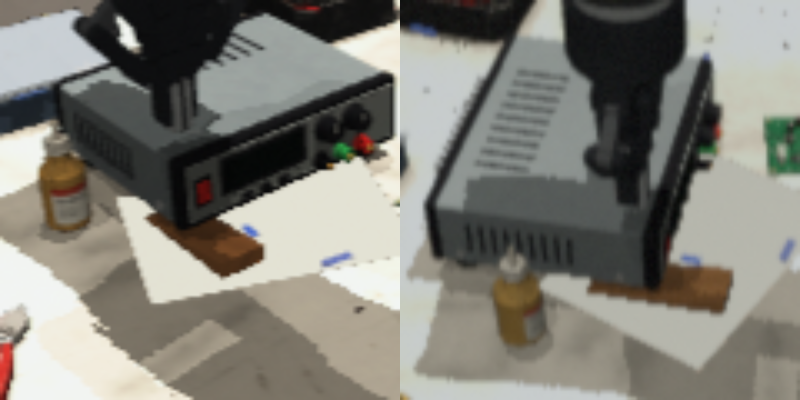

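The fingertips (left crop (180,115)) are over the corner, and the wedge is under it at (210,240). I'll press down slowly.

jog_arm([
  [[0,0,0.02],[0,0,0]],
  [[0,0,0.017],[0,0,0]],
  [[0,0,0],[0,0,0]],
  [[0,0,0.0035],[0,0,0]],
  [[0,0,0],[0,0,0]],
  [[0,0,0],[0,0,0]],
])

```text
time_s: 20.6
eef_pos: [0.5972, 0.2157, 0.0927]
eef_rot: [-3.132, -0.246, -0.0]
wrist_force: [0.3, 0.5, -0.0]
grip_width: -0.0
gripper_force: 0.0
```

jog_arm([
  [[0,0,0.0035],[0,0,0]],
  [[0,0,0],[0,0,0]],
  [[0,0,0],[0,0,0]],
])

```text
time_s: 20.98
eef_pos: [0.5972, 0.2157, 0.0917]
eef_rot: [-3.132, -0.246, -0.0]
wrist_force: [-0.2, 0.5, 1.7]
grip_width: -0.001
gripper_force: 0.7
```

jog_arm([
  [[0,0,0.0025],[0,0,0]],
  [[0,0,0],[0,0,0]],
  [[0,0,0],[0,0,0]],
])

```text
time_s: 21.35
eef_pos: [0.5974, 0.2157, 0.0911]
eef_rot: [-3.132, -0.246, -0.001]
wrist_force: [3.4, -0.2, 2.5]
grip_width: 0.001
gripper_force: 2.2
```

jog_arm([
  [[0,0,0.0025],[0,0,0]],
  [[0,0,0],[0,0,0]],
  [[0,0,0],[0,0,0]],
])

```text
time_s: 21.72
eef_pos: [0.5975, 0.2158, 0.0908]
eef_rot: [-3.132, -0.246, -0.002]
wrist_force: [1.2, 0.5, 6.9]
grip_width: 0.001
gripper_force: 3.3
```

```bash
python3 - <<'E'
from h import *
F=[]
for i in range(4):
    s=ctrl.state();F.append(s['wrist_force']); ctrl.read_camera('wrist')
print(s['eef_pos'],np.mean(F,0).round(2),s['moment'])
E
```

```text
[0.59750778 0.21577409 0.09075902] [1.8  0.34 7.41] [ 0.00874097 -0.31281125 -0.02314903]
```

jog_arm([
  [[0,0,0.002],[0,0,0]],
  [[0,0,0],[0,0,0]],
  [[0,0,0],[0,0,0]],
  [[0,0,0],[0,0,0]],
  [[0,0,0],[0,0,0]],
])

```text
time_s: 22.55
eef_pos: [0.5975, 0.2158, 0.0906]
eef_rot: [-3.132, -0.246, -0.003]
wrist_force: [0.6, 0.1, 11.2]
grip_width: 0.002
gripper_force: 4.9
```

```bash
python3 - <<'E'
from h import *
F=[]
for i in range(4):
    s=ctrl.state();F.append(s['wrist_force']); ctrl.read_camera('wrist')
print(s['eef_pos'],np.mean(F,0).round(2))
E
```

```text
[0.59757766 0.21579851 0.09061114] [ 0.53 -0.02 11.03]
```

It holds at 11 N with only about 0.2 mm of give over the last step. I'll release straight up and check the result.

jog_arm([
  [[0,0,-0.01],[0,0,0]],
  [[0,0,-0.05],[0,0,0]],
  [[0,0,-0.15],[0,0,0]],
  [[-0.15,0,-0.15],[0,0,0]],
  [[-0.2,0,0],[0,0,0]],
  [[-0.2,0,0],[0,0,0]],
  [[0,0,0],[0,0,0]],
  [[0,0,0],[0,0,0]],
])

```text
time_s: 23.75
eef_pos: [0.4355, 0.1902, 0.1977]
eef_rot: [-3.132, -0.246, -0.002]
wrist_force: [0.8, 0.9, 0.4]
grip_width: 0.003
gripper_force: 0.0
```

```bash
python3 - <<'E'
from h import *
z=np.load('s0.npz')
w=wedge('wrist',(0,560,0,420))
for n,P0 in(('side',z['Q']),('scene',z['P'])):
  b,P1,*_=grab(n)
  for P in(P0,P1):
    sel=(abs(P[...,2]-.068)<.008)&(P[...,0]>.3)&(P[...,0]<.8)&(P[...,1]>0)&(P[...,1]<.28)
    k,l,st,_=cv2.connectedComponentsWithStats(sel.astype(np.uint8)); i=1+st[1:,4].argmax();p=P[l==i]
    c=np.linalg.lstsq(np.c_[p[:,:2],np.ones(len(p))],p[:,2],rcond=None)[0]
    print(n,cv2.boxPoints(cv2.minAreaRect(p[:,:2].astype(np.float32)*1000)).round().tolist(),c.round(4),(c@[.596,.215,1]).round(4))
  cv2.imwrite('pics/e_%s.png'%n,b)
cv2.imwrite('pics/end.png',np.hstack([cv2.resize(w,(400,300)),cv2.resize(b[160:280,180:340],(400,300))]))
E
```

```text
wrist 1543 ((555.3468017578125, 205.15675354003906), (46.61373519897461, 33.436187744140625), 8.432558059692383) [[529.7999877929688, 218.3000030517578], [534.7000122070312, 185.1999969482422], [580.9000244140625, 192.0], [576.0, 225.10000610351562]]
side [[571.0, 233.0], [602.0, 34.0], [773.0, 60.0], [742.0, 260.0]] [ 0.0031 -0.0022  0.0646] 0.066
side [[570.0, 230.0], [605.0, 31.0], [774.0, 61.0], [740.0, 260.0]] [ 0.002  -0.0015  0.0653] 0.0662
scene [[560.0, 229.0], [593.0, 33.0], [771.0, 63.0], [738.0, 259.0]] [ 0.017  -0.0028  0.0584] 0.068
scene [[560.0, 228.0], [594.0, 32.0], [772.0, 63.0], [738.0, 259.0]] [0.016  0.0003 0.0586] 0.0682
```

View pics/end.png

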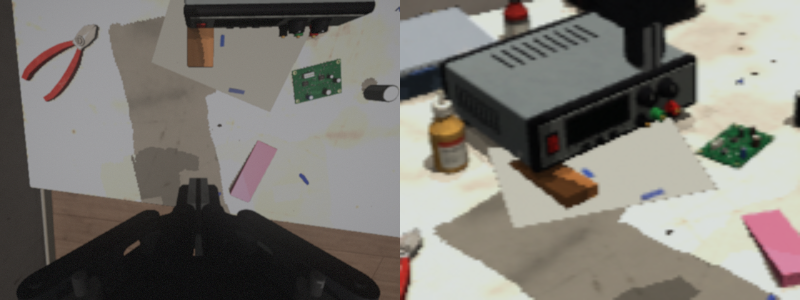

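The wedge sits under the front-left corner (wrist view (200,45)). To within a millimetre or so the supply hasn't moved or been jacked up, everything else is where it was, and the arm is clear.

```bash
python3 -c "
from rig import ctrl
print(ctrl.job_done())"
```

```text
the job is handed in; nothing more can be done
None
```

The wedge is snug under the bare front-left foot (about 3 mm past first contact, 4.4 N push), the corner held firm under an 11 N press, and the job was handed in at about 24 s of the 72 s allowed.

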